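Run the sighting slide's tongue home into the turntable interlock

ROBOT

A 6-joint arm with a two-finger parallel gripper is mounted at the origin on the work surface. World frame = base frame: x ahead of the robot, y to its left, z up, the work surface at z = 0. Lengths are in m, angles in degrees, forces in N, time in s.
With the tool pointing down it reaches from about 0.375 to 0.75 m from the base axis. Payload 9 kg.
Tool frame: the origin (TCP) lies on the centre line of the jaws, within the pads' length; the fingertips stand env.nose_length ahead of it and the grasp point (between the pads) lies 11 mm behind it (env.nose_length is the distance from the TCP to the fingertips, in m); z points along the fingers, x is the direction in which the jaws open and shut, and the axes are right-handed (so a half turn about z gives the same grasp; the last joint's range is limited). The gripper opens to 85 mm and grips with 20 to 120 N. Pads are 22 mm wide; open, the fingers measure 114 mm over their backs; the gripper's body (76 mm by 85 mm) begins 54 mm behind the grasp point. The pads swing forward as they close: fully open they stand 13 mm farther back than shut.
Start: joints at [-81.973, 5.964, 5.575, 89.605, 0, 77.527], TCP at [0.21, -0.562, 0.239] pointing down, gripper open.
Joint ranges: [-171.21, 171.21], [-48.23, 106.86], [-62.78, 66.21], [-105.2, 120.99], [-86.42, 89.51], [-180, 180]. Speed limits (degrees/s): [127.2, 127.2, 147.25, 180, 180, 180].

INTERFACE

Orientations are given as [roll, pitch, yaw] about the fixed x, y, z axes, in that order (R = Rz(yaw) Ry(pitch) Rx(roll)).
In Python, from workcell import env gives the robot as it stands.
- The arm moves only by the tool play_rows, never from a script. Its argument "motion" is a list that holds one entry, the list of rows, each a list of 5 numbers: the opening, from 0 (shut) to 1 (fully open), then the shift along the tool's x, y, z in mm, then the turn about the tool's z in degrees. In form: [[[fingers, tx, ty, tz, turn], ...]]. A call has 1 to 10 rows; each row is the pose to reach, as a shift and turn from the pose commanded when the call began, along the tool's axes at that moment; what a row does not reach only later rows make up. A row lasts 1/10 s, in which the tool goes at most 50 mm and 8.59 degrees, less where a joint would pass 70% of its speed; a pose out of reach is approached as far as the arm can. A call with a gripper value outside its range is refused whole. The fingers move at their own pace and stop on an object; the grip force is fixed at half the most. Time passes only in rows, so rows that repeat a pose let the fingers close. It gives the time, the measured TCP pose, the force and the opening at its end, in the units of the state.
- env.read_state(): the state, without advancing time (a new reading comes with each control period).
- env.get_image(name): name is "scene" or "side" or "wrist"; returns a dict with "img" (480x640x3 uint8, blue, green, red), "z_map" (480x640 float32, m along the optical axis (not along the pixel's ray), 0 where there is no reading), "vertical_fov" (degrees; the focal length in pixels is half the picture's height over the tangent of half this angle, whatever the lens; pixels are square), "cx", "cy" (the principal point, pixels), "view" (4x4, takes a point from world to camera coordinates). Camera axes: x right, y down, z forward; pixel columns grow to the right and rows downward; lengths in m; the calibration is good to about 2 mm. A picture is of the moment at which its call begins.
- env.hand_in(): hands the job in, once; it reports no verdict.
The state is a dict: "t": time; "joint_pos": joint angles; "joint_vel": joint speeds; "joint_torque": joint torques, N m; "tool_pos": TCP position; "orientation": TCP orientation; "ft_force": force on the tool from outside, world axes, zero at the start; "torque": the same for the moment, N m; "opening": opening from 0.0 (shut) to 1.0 (fully open).
Only numpy, scipy, OpenCV 4.12 (cv2) and the standard library are available. Lean on these libraries where they do the work, as an engineer would, in place of code of your own. Each camera call takes 0.05 s, during which the arm holds its last target.

TASK

Turn the compass turntable (its pegs are there to push) until the slot of the white interlock head faces the steel tongue, then push the brass slide along its rail until the tongue is fully home in the slot, and leave it there. The head is clamped a little off its mark, so you may have to feel for the slot, turning the table a little and trying again; keep the slide on its rail and never shove it hard. Leave the other things on the bench where they are.

Things in the scene. Friction and masses are not known exactly. Their poses are not given: they have to be found in the camera images.
- slide: Loose brass slide, 80 mm long (x), 38 wide, about 0.35 kg (varies), straddling a fixed rail 20 mm wide, top 30 mm above the bench; 0.75 mm play each side. Origin: mid-length, mid-width, 12 mm above the bench. x points along the rail to the turntable: push it that way; it takes 1 to 3 N. A dark sighting vane near its middle stands to 97 mm above the bench.
- slide_stop (a point): Centre of the upright knurled brass stop at the rear of the slide's top: a cylinder 24 mm in diameter, 42 to 74 mm above the bench; this point is 58 mm above it. The rail runs on behind it at 30 mm height, so push its rear side above that.
- tongue_tip (a point): Foremost point of the flat steel tongue at the slide's front: upright blade 4 mm thick, 16 mm high (40 to 56 mm above the bench), 50 mm out of the slide, rounded tip. This point is 48 mm above the bench, 116 mm ahead of slide_stop. x axis forward along the tongue.
- table_axis (a point): Point on the turntable's upright axis, on top of its disc (radius 90 mm, top 30 mm above the bench), on the rail's line. A black compass housing, radius 40 mm, top 76 mm above the bench, stands on it. Its axes turn with the table: -x points to the interlock head's nominal place, +y to peg_left. The slot's back wall is 50 mm from the axis.
- turntable (a joint): Angle of the turntable in rad, positive anticlockwise from above; 0 = the head's nominal place faces the tongue squarely. It turns between stops at -0.6 and 1.25, takes about 1 N at a peg, and stays where it is left. It starts between 0.6 and 1.2, so it is to be turned clockwise.
- slot_face (a point): Nominal front middle of the white interlock head, 80 mm from the table axis, 48 mm above the bench. Head: 48 mm wide, top at 63 mm; slot 7 mm wide, 30 mm deep, open in front and on top, mouth edges rounded 3 mm. The head is clamped up to 10 mm to either side of here (0.125 rad about the axis), NOT reported: find it. A tongue within about 3.5 mm of the slot's middle is led in, the table giving way.
- peg_right (a point): Upright black peg, 14 mm in diameter, 16 to 62 mm above the bench, at the end of a spoke 113 mm from the turntable axis, on the table's -y side (away from the robot when the table is turned to 0). This point is on its axis, 45 mm above the bench.
- peg_left (a point): The same peg on the table's +y side (towards the robot when the table is turned to 0).
- peg_rear (a point): The same peg opposite the interlock head.
- bucket: Open steel heeling bucket, radius about 75 mm, 140 mm high; origin under its centre. Leave alone.
- magnet_a: Red corrector magnet, round bar 150 mm long (x) and 18 mm in diameter, lying; origin under its middle. Leave alone.
- magnet_b: A second such magnet. Leave alone.
- level: Aluminium spirit level 220 x 22 x 45 mm, origin under its middle. Leave alone.
- driver: Screwdriver lying on the bench. Leave alone.
Things that resemble listed ones, but are neither listed nor needed, are in the scene too. There is more than one size of the slide; the job needs the smallest.

How it is judged (in metres and radians):
On the way:
1. the turntable is turned so that the head faces the tongue (within 0.2 rad) (value of joint turntable between -0.2 and 0.2 rad), for 0.1 s.
At the end, for the whole second after the job is handed in: The tongue is home in the slot: its tip within 53.5 mm of the turntable axis (bottomed = 50 mm), the turntable facing it within 0.21 rad, the slide level on its rail and at rest (horizontal distance between tongue_tip and table_axis below 0.0535 m and angle between the x axis of tongue_tip and the x axis of table_axis, either way round below 0.21 rad and height (world z) of slide_stop between 0.052 and 0.064 m and angle between slide's own z axis and vertical below 0.08 rad and linear speed of slide below 0.01 m/s); the robot touches nothing.
It fails at once if the slide is lifted off or tipped on its rail (height (world z) of slide_stop above 0.07 m or angle between slide's own z axis and vertical above 0.15 rad).
It fails at once if the robot shoves the slide with more than 40 N (contact force between the arm and slide above 40 N).
It fails at once if a bystander is moved by more than 20 mm (distance of any of bucket, magnet_a, magnet_b, level, driver from where it was at the start of the episode above 0.02 m).
It also fails if it takes over 72 s, if anything falls off the work surface, if the arm or the gripper's body presses on something with over 40 N, if the wrist force passes 120 N, or if a joint passes its speed limit or range.

## Working session

There is one attempt and no reset: what is moved stays moved. The work goes in short steps, Python scripts to look and compute and a tool call to move; the robot and the scene stay as the last step left them, time stands still between calls to the robot, and variables do not carry over. Pictures are saved under pics/ and viewed, and the job is handed in when it is done.

Besides the shell and the picture viewer there is one more tool, called after "Emit:" as name([rows], argument=value, ...), one row to a line, values as JSON. play_rows: Moves the arm, as the interface text tells. Its arguments: {"type":"object","properties":{"motion":{"type":"array","items":{"type":"array","items":{"type":"array","items":{"type":"number"}}}}},"required":["motion"]}

```bash
ls; mkdir -p pics
cat > h.py <<'E'
import numpy as np, cv2
from workcell import env
def K(d):
    f=240/np.tan(np.radians(d['vertical_fov'])/2); return f,d['cx'],d['cy']
def ray(d,u,v,z):
    f,cx,cy=K(d); V=np.array(d['view']); R=V[:3,:3]; t=V[:3,3]; c=-R.T@t
    r=R.T@np.array([(u-cx)/f,(v-cy)/f,1.]); s=(z-c[2])/r[2]; return c+s*r
def pts(d):
    f,cx,cy=K(d); V=np.array(d['view']); z=d['z_map']; v,u=np.mgrid[:480,:640]
    P=np.stack([(u-cx)/f*z,(v-cy)/f*z,z],-1); return (P-V[:3,3])@V[:3,:3]
def proj(d,p):
    f,cx,cy=K(d); V=np.array(d['view']); q=V[:3,:3]@np.asarray(p)+V[:3,3]; return q[0]/q[2]*f+cx,q[1]/q[2]*f+cy
E
python3 - <<'E'
from h import *
print(env.nose_length, env.read_state())
for n in ['scene','side','wrist']:
    d=env.get_image(n); cv2.imwrite(f'pics/{n}0.png',d['img']); print(n,d['vertical_fov'],d['cx'],d['cy'],np.round(np.array(d['view']),3).tolist())
    np.savez(f'{n}0.npz',**{k:np.array(v) for k,v in d.items()})
E
```

```text
pics
0.008 {'t': 0.0, 'joint_pos': array([-8.19746902e+01,  5.99918154e+00,  5.52473718e+00,  8.96050083e+01,
       -4.32172212e-04,  7.75278402e+01]), 'joint_vel': array([ 0.03042832,  0.00363748,  0.07498734, -0.07006993, -0.00975733,
       -0.01440528]), 'joint_torque': array([-4.05313695e-04, -5.56915927e+01,  5.03665745e+01,  1.60885236e-02,
       -5.20475533e-04,  2.55482428e-05]), 'tool_pos': array([ 0.21006872, -0.56165994,  0.23849427]), 'orientation': array([-1.79983263e+02,  7.76710086e-02, -6.95025188e+01]), 'ft_force': array([-0.25800562, -0.14911427, -0.40516405]), 'torque': array([-0.00803649,  0.001002  ,  0.0091181 ]), 'opening': 0.9971521572419934}
scene 43.94308792801806 315.7012880220954 243.71172104085974 [[0.876, 0.483, 0.018, -0.466], [0.385, -0.676, -0.629, -0.17], [-0.292, 0.557, -0.778, 1.852], [0.0, 0.0, 0.0, 1.0]]
side 57.32072005027174 321.5397607664995 236.89778878531297 [[-0.996, -0.088, 0.012, 0.551], [-0.07, 0.698, -0.713, 0.111], [0.055, -0.711, -0.702, 1.18], [0.0, 0.0, 0.0, 1.0]]
wrist 70.00427513945117 319.94640108601914 237.1027172149106 [[0.351, -0.936, -0.002, -0.6], [-0.896, -0.337, 0.288, -0.037], [-0.271, -0.099, -0.958, 0.378], [0.0, 0.0, 0.0, 1.0]]
```

View pics/scene0.png

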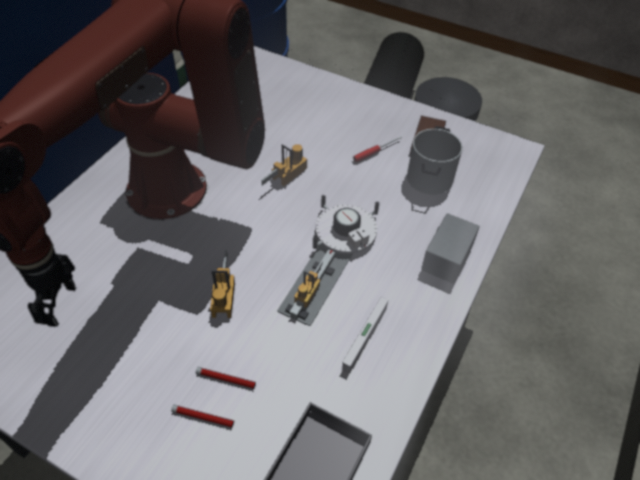

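View pics/side0.png

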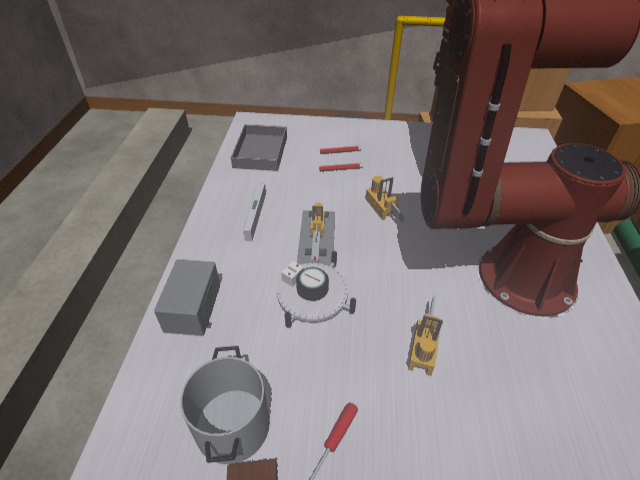

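View pics/wrist0.png

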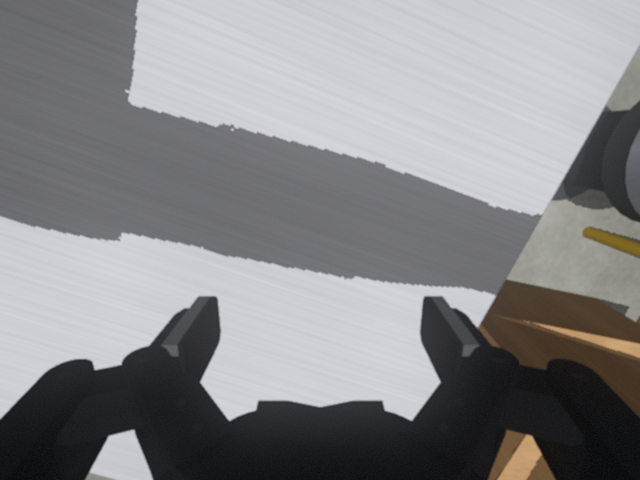

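Candidates for the slide are the brass things at scene (308,288), which sits on the rail at the turntable, (222,292), loose on the bench, and (290,163), also loose. Only the first straddles a rail in line with the turntable. I'll check it in close crops.

Run:
```python
from h import *
def ld(n): return dict(np.load(n))
a=ld('scene0.npz')['img'][185:330,265:395]; b=ld('side0.npz')['img'][195:330,265:365]
a=cv2.resize(a,(520,580),interpolation=cv2.INTER_CUBIC); cv2.imwrite('pics/c1.png',a)
b=cv2.resize(b,(444,600),interpolation=cv2.INTER_CUBIC); cv2.imwrite('pics/c2.png',b)
```

```text
(no output)
```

View pics/c1.png

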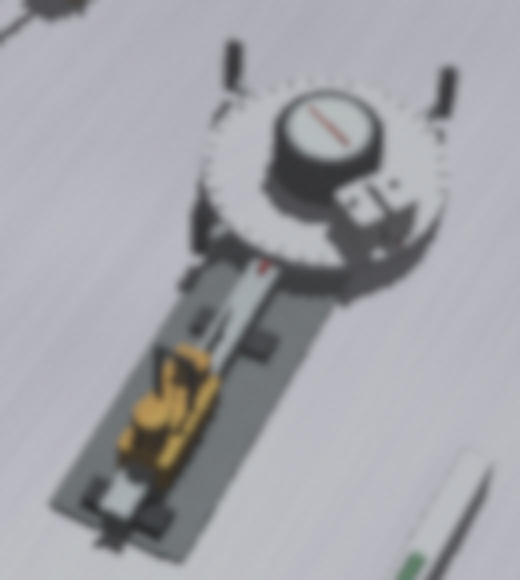

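View pics/c2.png

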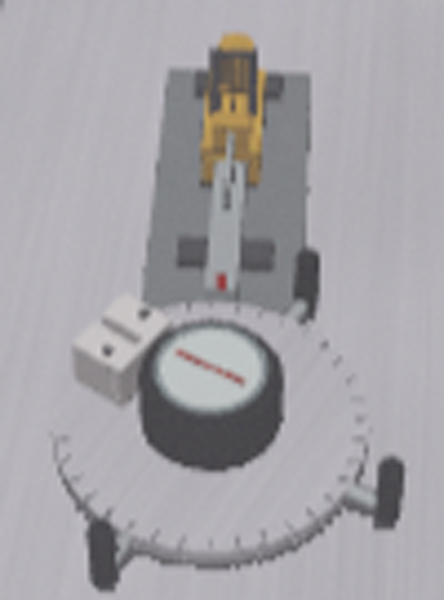

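The crops show the brass slide with its stop at c1 (152,412) and tongue on the rail. The housing is at c1 (330,125), and the head, with its slot visible, is at c1 (380,200). The pegs are at c1 (233,60), (448,90) and (203,225). Now I'll measure positions.

```bash
cat > m.py <<'E'
from h import *
def dial(d,rng):
    # cream dial top: fit circle to points near z .076 from depth around
    P=pts(d); m=(d['z_map']>0)&(abs(P[...,2]-0.076)<0.006)
    u0,u1,v0,v1=rng; mm=np.zeros_like(m); mm[v0:v1,u0:u1]=1; m&=mm
    return P[m]
E
python3 - <<'E'
from m import *
def ld(n): return dict(np.load(n))
S=ld('scene0.npz'); D=ld('side0.npz')
# triangulate helper
def tri(ps,pd):
    A=[];B=[]
    for d,p in((S,ps),(D,pd)):
        c=ray(d,*p,0.5); r=ray(d,*p,0.)-c; r/=np.linalg.norm(r); M=np.eye(3)-np.outer(r,r); A.append(M);B.append(M@c)
    return np.linalg.solve(A[0]+A[1],B[0]+B[1])
for n,d,g in(('scene',S,(320,375,200,240)),('side',D,(293,333,255,305))):
    p=dial(d,g); (c,r)=cv2.minEnclosingCircle(p[:,:2].astype(np.float32)); print(n,len(p),p.mean(0).round(4),np.round(c,4),round(r,4), ((p[:,:2].min(0)+p[:,:2].max(0))/2).round(4))
    # disc
    P=pts(d); 
    for zlo,zhi in((.026,.034),):
        m=(abs(P[...,2]-.03)<.004)&(np.hypot(P[...,0]-c[0],P[...,1]-c[1])<.094)
        q=P[m][:,:2].astype(np.float32); cc,rr=cv2.minEnclosingCircle(q); print('disc',len(q),np.round(cc,4),round(rr,4))
cs=lambda x,y:(265+x/4-.4,185+y/4-.4)
cd=lambda x,y:(265+x/4.44-.4,195+y/4.44-.4)
pairs={'dialc':(cs(330,127),cd(211,370)),'pegA(rear?)':(cs(447,72),cd(101,525)),'pegB':(cs(233,45),cd(391,463)),'pegC':(cs(203,190),cd(307,255)),'tip':(cs(265,262),cd(220,290)),'stop':(cs(152,404),cd(238,38)),'railrear':(cs(125,485),None)}
for k,(a,b) in pairs.items():
    if b: print(k,tri(a,b).round(4))
print('dial ray scene',ray(S,*cs(330,125),.076),'side',ray(D,*cd(211,368),.076))
# plate corners
for x,y in((52,505),(182,562),(343,300)): print('plate s',ray(S,*cs(x,y),.0).round(4))
for x,y in((168,70),(310,72),(143,300)): print('plate d',ray(D,*cd(x,y),.0).round(4))
E
```

```text
scene 410 [0.5687 0.1122 0.0754] [0.5811 0.101 ] 0.058 [0.577 0.108]
disc 978 [0.5805 0.1008] 0.0937
side 611 [0.5666 0.1202 0.0751] [0.5669 0.1178] 0.0396 [0.5669 0.1177]
disc 2002 [0.5674 0.1178] 0.093
dialc [0.567  0.1178 0.0742]
pegA(rear?) [0.6137 0.218  0.0628]
pegB [0.4647 0.1634 0.0633]
pegC [0.5183 0.023  0.0726]
tip [0.5708 0.0179 0.0308]
stop [ 0.578  -0.1574  0.081 ]
dial ray scene [0.56730831 0.11810671 0.076     ] side [0.56654039 0.11767689 0.076     ]
plate s [ 0.5332 -0.2118  0.    ]
plate s [ 0.6296 -0.2075  0.    ]
plate s [0.624  0.0369 0.    ]
plate d [ 0.6315 -0.2138  0.    ]
plate d [ 0.5323 -0.2217  0.    ]
plate d [0.6211 0.0033 0.    ]
```

Emit:
play_rows([
  [[0.5, -10, -12, 0, -2], [0.5, -30, -36, -5, -5], [0.5, -55, -65, -10, -10], [0.5, -85, -100, -15, -15], [0.5, -115, -137, -20, -20], [0.5, -145, -172, -20, -25], [0.5, -175, -208, -20, -30], [0.5, -200, -238, -20, -35], [0.5, -220, -262, -20, -38], [0.5, -230, -273, -20, -40]],
])

```text
t: 1.15
tool_pos: [0.3862, -0.2487, 0.2594]
orientation: [-180.0, -0.0, -29.3]
ft_force: [0.7, -1.2, -0.1]
opening: 0.502
```

Emit:
play_rows([
  [[0.5, 0, -15, 0, -2], [0.5, 0, -45, 0, -5], [0.5, 0, -85, 0, -9], [0.5, 0, -130, 0, -13], [0.5, 0, -175, 0, -17], [0.5, 0, -220, 0, -21], [0.5, 0, -265, 0, -25], [0.5, 0, -305, 0, -27], [0.5, 0, -335, 0, -29], [0.5, 0, -354, 0, -29]],
])

```text
t: 2.15
tool_pos: [0.5601, 0.0593, 0.2587]
orientation: [-180.0, 0.0, -0.3]
ft_force: [-0.3, -0.4, 0.3]
opening: 0.503
```

```bash
cat >> h.py <<'E'
def shot(n,k):
    d=env.get_image(n); d={a:np.array(b) for a,b in d.items()}; np.savez(f'{n}{k}.npz',**d); cv2.imwrite(f'pics/{n}{k}.png',d['img']); return d
def ld(n): return dict(np.load(n))
E
python3 - <<'E'
from h import *
shot('wrist',1); print(env.read_state()['tool_pos'],env.read_state()['orientation'])
E
```

```text
[0.56067862 0.06065072 0.25855433] [-1.79936731e+02  1.97042686e-02 -3.41821467e-01]
```

View pics/wrist1.png

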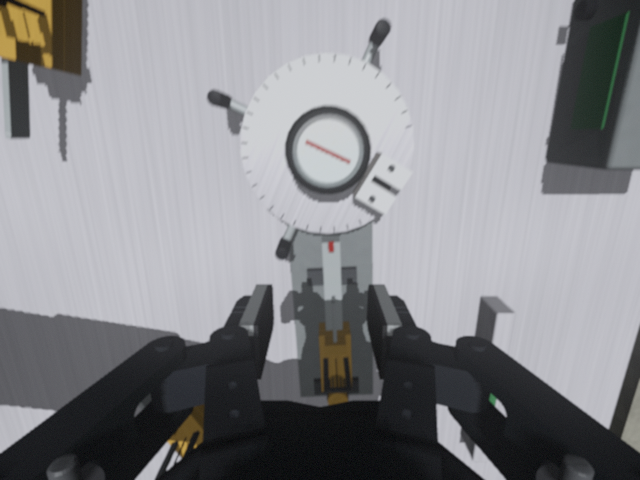

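The wrist picture shows the dial at (328,150) and the pegs at (380,30), (218,97) and (285,250). The red-marked tongue tip is at (332,245), and the head's slot is at about (383,184) between its two screws. I'll enlarge it for exact pixels.

Run:
```python
from h import *
d=ld('wrist1.npz'); i=d['img']
a=cv2.resize(i[140:230,340:430],(540,540),interpolation=cv2.INTER_CUBIC)
b=cv2.resize(i[225:405,300:365],(217,600),interpolation=cv2.INTER_CUBIC)
o=np.zeros((600,760,3),np.uint8); o[:540,:540]=a; o[:600,541:758]=b; cv2.imwrite('pics/c3.png',o)
# dial center: white-ish dial via hsv contour in the window
g=cv2.cvtColor(i,cv2.COLOR_BGR2GRAY)
w=np.zeros_like(g); cv2.circle(w,(328,150),36,255,-1)
m=((g>120)&(w>0)).astype(np.uint8)
cs,_=cv2.findContours(m,cv2.RETR_EXTERNAL,cv2.CHAIN_APPROX_NONE); c=max(cs,key=cv2.contourArea); e=cv2.fitEllipse(c); print('dial',e, ray(d,*e[0],.076).round(4))
m=((g<95)).astype(np.uint8); m[:,:285]=0;m[:,372:]=0;m[:100]=0;m[197:]=0
# disc outline
edge=cv2.Canny(g,30,90); cv2.imwrite('pics/edge.png',edge[0:270,200:450])
```

```text
dial ((327.6843566894531, 150.00401306152344), (69.79366302490234, 71.15685272216797), 3.3688912391662598) [0.568  0.1189 0.076 ]
```

View pics/c3.png

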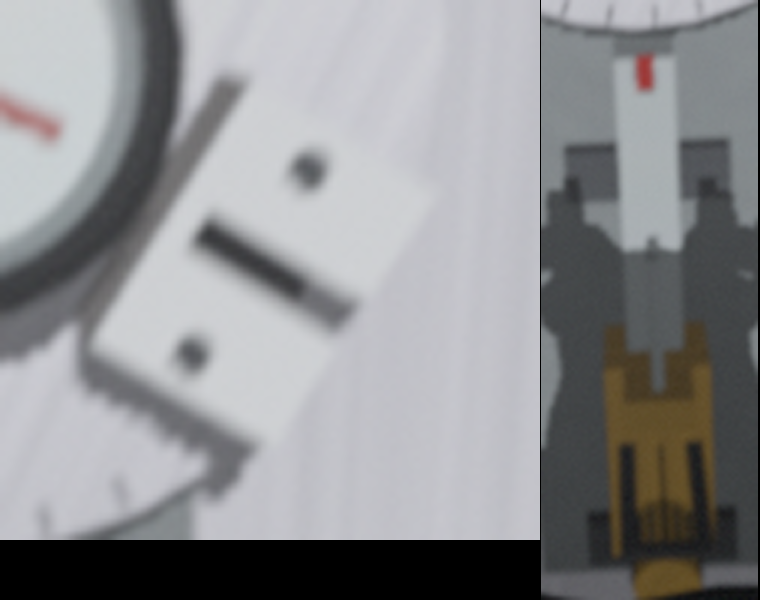

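Run:
```python
from h import *
d=ld('wrist1.npz'); 
A=lambda x,y:(340+x/6-.4,140+y/6-.4); B=lambda x,y:(300+(x-541)/3.333-.35,225+y/3.333-.35)
ax=np.array([.568,.1189])
def show(n,p):
    v=p[:2]-ax; print(n,p.round(4),'r',round(np.hypot(*v),4),'az',round(np.degrees(np.arctan2(v[1],v[0]))%360,2))
for n,x,y in(('slotin',206,230),('slotout',346,316),('dot1',308,170),('dot2',191,353),('dotmid',249.5,261.5),('c1',435,185),('c2',255,448)): show(n,ray(d,*A(x,y),.063))
show('frontmid',(ray(d,*A(435,185),.063)+ray(d,*A(255,448),.063))/2)
for n,u,v in(('pegR',382,27),('pegB',214,96.5),('pegL',284,253)): show(n,ray(d,u,v,.062))
for n,x,y,z in(('tip',652,237,.05),('redmid',645,72,.03),('railend',645,56,.03),('bladeback',657,390,.05),('railL',613,60,.03),('railR',676,60,.03),('railL2',626,340,.03),('railR2',683,340,.03),('slideL',606,325,.042),('slideR',709,325,.042),('slideL2',610,550,.042),('slideR2',717,550,.042),('stop',669,575,.074)): show(n,ray(d,*B(x,y),z))
# depth profile along tongue
P=pts(d)
for v in range(285,400,6):
    print(v,[ (round(float(P[v,u,0]),3),round(float(P[v,u,1]),3),round(float(P[v,u,2]),3)) for u in (331,333,335)])
```

```text
slotin [0.6124 0.0923 0.063 ] r 0.0518 az 329.11
slotout [0.6355 0.0785 0.063 ] r 0.0786 az 329.09
dot1 [0.6281 0.1016 0.063 ] r 0.0625 az 343.97
dot2 [0.6108 0.0726 0.063 ] r 0.063 az 312.75
dotmid [0.6196 0.0873 0.063 ] r 0.0605 az 328.5
c1 [0.6483 0.0992 0.063 ] r 0.0826 az 346.21
c2 [0.6219 0.0568 0.063 ] r 0.0822 az 310.97
frontmid [0.6351 0.078  0.063 ] r 0.0785 az 328.64
pegR [0.6143 0.2194 0.062 ] r 0.1106 az 65.28
pegB [0.4664 0.1653 0.062 ] r 0.1116 az 155.46
pegL [0.524  0.0166 0.062 ] r 0.1113 az 246.71
tip [ 0.5746 -0.0375  0.05  ] r 0.1566 az 272.43
redmid [0.5727 0.0131 0.03  ] r 0.1059 az 272.54
railend [0.5727 0.0187 0.03  ] r 0.1003 az 272.67
bladeback [ 0.5767 -0.0955  0.05  ] r 0.2145 az 272.33
railL [0.562  0.0174 0.03  ] r 0.1017 az 266.64
railR [0.583  0.0173 0.03  ] r 0.1027 az 278.38
railL2 [ 0.5663 -0.0881  0.03  ] r 0.207 az 269.53
railR2 [ 0.5868 -0.0882  0.03  ] r 0.2079 az 275.18
slideL [ 0.5592 -0.0749  0.042 ] r 0.194 az 267.41
slideR [ 0.5948 -0.075   0.042 ] r 0.1958 az 277.88
slideL2 [ 0.5602 -0.1686  0.042 ] r 0.2876 az 268.45
slideR2 [ 0.5997 -0.1
[... 900 characters left out ...]
0.577, -0.094, 0.058)]
351 [(0.572, -0.1, 0.061), (0.575, -0.1, 0.062), (0.577, -0.1, 0.061)]
357 [(0.573, -0.123, 0.04), (0.576, -0.123, 0.041), (0.578, -0.122, 0.042)]
363 [(0.573, -0.132, 0.04), (0.576, -0.132, 0.04), (0.578, -0.13, 0.042)]
369 [(0.573, -0.139, 0.042), (0.576, -0.14, 0.041), (0.577, -0.126, 0.059)]
375 [(0.573, -0.148, 0.041), (0.576, -0.148, 0.041), (0.577, -0.126, 0.069)]
381 [(0.562, 0.132, 0.392), (0.575, -0.148, 0.051), (0.578, -0.148, 0.052)]
387 [(0.573, -0.15, 0.059), (0.575, -0.149, 0.06), (0.577, -0.149, 0.06)]
393 [(0.572, -0.126, 0.097), (0.574, -0.127, 0.095), (0.576, -0.127, 0.095)]
399 [(0.572, -0.154, 0.074), (0.575, -0.156, 0.072), (0.577, -0.156, 0.072)]
```

Emit:
play_rows([
  [[0.3, -5, -6, 5, -5], [0.3, -17, -18, 15, -13], [0.3, -30, -33, 25, -21], [0.3, -44, -48, 40, -29], [0.3, -58, -64, 55, -37], [0.3, -72, -79, 70, -45], [0.3, -82, -91, 85, -53], [0.3, -90, -100, 95, -60], [0.3, -94.5, -104, 105, -65.8], [0.3, -94.5, -104, 108, -65.8]],
])

```text
t: 3.2
tool_pos: [0.4649, 0.1621, 0.1501]
orientation: [-179.9, 0.1, 65.4]
ft_force: [-0.3, -0.1, -0.1]
opening: 0.299
```

Run:
```python
from h import *
d=shot('wrist',2); shot('side',2); s=env.read_state(); print(s['tool_pos'],s['orientation'],s['ft_force'],s['opening'])
```

```text
[0.46580684 0.16165249 0.15088333] [-1.79970413e+02  3.23532500e-02  6.51254459e+01] [0.26350561 0.62107595 1.41603122] 0.30141600786643225
```

View pics/wrist2.png

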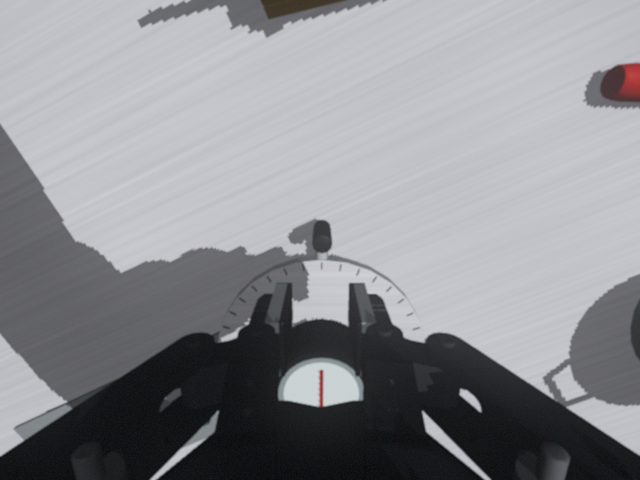

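The wrist view has the peg at (321,235), centred between the jaws at (280..360, 300). I'll check the position along the radius, then go down.

Run:
```python
from h import *
d=ld('wrist2.npz'); print(ray(d,321,226,.062),proj(d,[.4658,.1617,.03]))
```

```text
[0.45261348 0.16868471 0.062     ] (np.float64(319.74260183298986), np.float64(234.130625577127))
```

Run:
```python
from h import *
d=ld('wrist2.npz'); 
for z in(.02,.062): print(proj(d,[.4664,.1653,z]))
for v in(243,246): print(ray(d,321.5,v,.062))
cv2.imwrite('pics/c4.png',cv2.resize(d['img'][200:280,280:360],(560,560),interpolation=cv2.INTER_CUBIC))
P=pts(d)
for v in range(216,260,4): print(v,P[v,321].round(4))
```

```text
(np.float64(324.18026848219637), np.float64(229.50443174285795))
(np.float64(324.87315713192044), np.float64(245.86334301292072))
[0.46359157 0.16405953 0.062     ]
[0.46553799 0.16317446 0.062     ]
216 [4.595e-01 1.657e-01 1.000e-04]
220 [0.4586 0.1661 0.0184]
224 [0.4585 0.1661 0.0317]
228 [0.4584 0.1661 0.0435]
232 [0.4585 0.166  0.0538]
236 [0.4594 0.1656 0.0602]
240 [0.462  0.1644 0.0602]
244 [0.4642 0.1634 0.0615]
248 [0.4669 0.1622 0.0615]
252 [0.47   0.1608 0.0599]
256 [0.4831 0.1549 0.028 ]
```

View pics/c4.png

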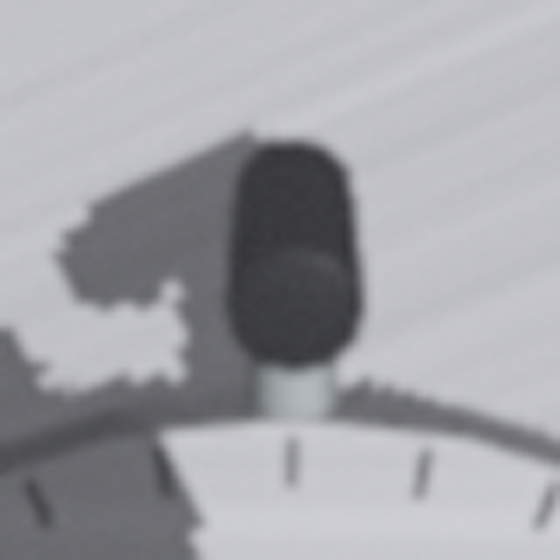

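Emit:
play_rows([
  [[0.3, 1, 0, 12, 0], [0.3, 1, 0, 30, 0], [0.3, 1, 0, 50, 0], [0.3, 1, 0, 70, 0], [0.3, 1, 0, 85, 0], [0.3, 1, 0, 97, 0], [0.3, 1, 0, 103, 0], [0.3, 1, 0, 105, 0]],
])

```text
t: 4.1
tool_pos: [0.4664, 0.1628, 0.0458]
orientation: [-180.0, 0.0, 65.3]
ft_force: [-0.4, 0.0, -0.3]
opening: 0.301
```

```bash
cat >> h.py <<'E'
def arc(azs,ax=(.568,.1189),r=.112,p0=None,yaw0=None):
    s=env.read_state(); p0=s['tool_pos'] if p0 is None else p0; y=np.radians(s['orientation'][2] if yaw0 is None else yaw0)
    for a in azs:
        A=np.radians(a); q=np.array(ax)+r*np.array([np.cos(A),np.sin(A)])-p0[:2]
        print([round(float(q@[np.cos(y),np.sin(y)])*1e3,1),round(float(q@[np.sin(y),-np.cos(y)])*1e3,1),round(float(np.degrees(y)-(a-90)),1)])
E
python3 -c "
from h import *
arc([156,154,151,147.5,144,140,136,132,128,125])"
```

```text
[1.2, -1.3, -0.7]
[5.2, -1.3, 1.3]
[11.0, -1.0, 4.3]
[17.8, -0.3, 7.8]
[24.6, 0.8, 11.3]
[32.2, 2.6, 15.3]
[39.6, 5.0, 19.3]
[46.9, 7.8, 23.3]
[54.0, 11.1, 27.3]
[59.1, 13.9, 30.3]
```

Emit:
play_rows([
  [[0.3, 1, -1, 0, 0], [0.3, 5, -1, 0, 1], [0.3, 11, -1, 0, 4], [0.3, 18, -0.5, 0, 8], [0.3, 24.5, 1, 0, 11], [0.3, 32, 2.5, 0, 15], [0.3, 39.5, 5, 0, 19], [0.3, 47, 8, 0, 23], [0.3, 54, 11, 0, 27], [0.3, 59, 14, 0, 30]],
])

```text
t: 5.1
tool_pos: [0.5045, 0.2112, 0.0469]
orientation: [180.0, -0.0, 35.1]
ft_force: [-0.7, -0.6, 0.3]
opening: 0.299
```

```bash
python3 -c "
from h import *
shot('side',3); shot('scene',3)
arc([124,121,117.5,114,110.5,107,104,101.5,100,100])"
```

```text
[0.8, -0.1, 1.2]
[6.7, 0.2, 4.2]
[13.5, 0.9, 7.7]
[20.3, 2.0, 11.2]
[26.9, 3.6, 14.7]
[33.5, 5.5, 18.2]
[39.0, 7.5, 21.2]
[43.5, 9.3, 23.7]
[46.2, 10.6, 25.2]
[46.2, 10.6, 25.2]
```

View pics/side3.png

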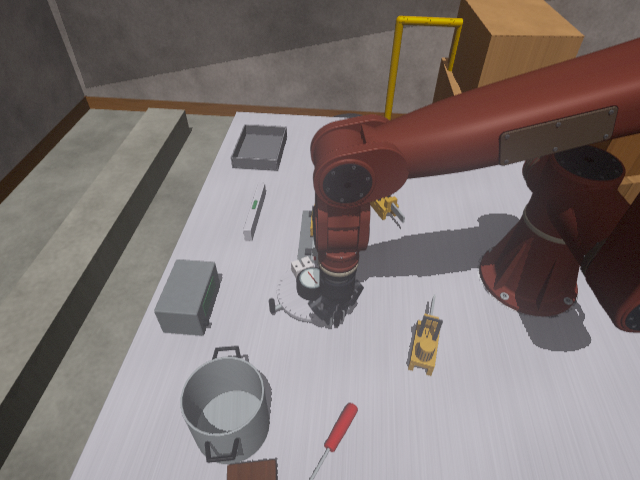

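The table is turning: the head has moved to (302,265). I'll carry on round the arc.

Emit:
play_rows([
  [[0.3, 1, 0, 0, 1], [0.3, 6.5, 0, 0, 4], [0.3, 13.5, 1, 0, 8], [0.3, 20, 2, 0, 11], [0.3, 27, 3.5, 0, 15], [0.3, 33.5, 5.5, 0, 18], [0.3, 39, 7.5, 0, 21], [0.3, 43.5, 9.5, 0, 24], [0.3, 46, 10.5, 0, 25], [0.3, 46, 10.5, 0, 25]],
])

```text
t: 6.2
tool_pos: [0.5476, 0.2286, 0.0464]
orientation: [180.0, -0.0, 10.3]
ft_force: [0.5, 0.5, 0.1]
opening: 0.302
```

Run:
```python
from h import *
d=shot('scene',4)
e=shot('side',4)
o=np.hstack([cv2.resize(d['img'][190:290,290:400],(396,360),interpolation=cv2.INTER_CUBIC),cv2.resize(e['img'][230:330,260:370],(396,360),interpolation=cv2.INTER_CUBIC)]); cv2.imwrite('pics/c5.png',o)
```

```text
(no output)
```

View pics/c5.png

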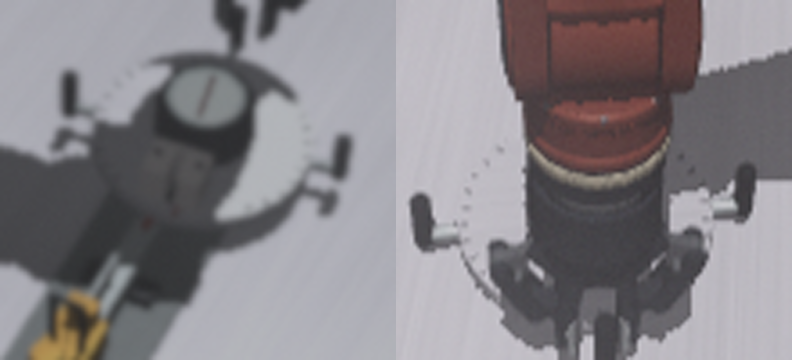

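Run:
```python
from h import *
S=ld('scene4.npz');D=ld('side4.npz')
for d,l,r in((S,(308.7,210),(385,228.6)),(D,(357.3,277),(266.2,285.4))):
    L=ray(d,*l,.062);R=ray(d,*r,.062); v=R-L; print(L.round(4),R.round(4),((L+R)/2).round(4),np.hypot(*v[:2]).round(4),np.degrees(np.arctan2(v[1],v[0]))+90)
```

```text
[0.4553 0.0945 0.062 ] [0.6776 0.1399 0.062 ] [0.5665 0.1172 0.062 ] 0.2268 101.55901564000555
[0.4559 0.0933 0.062 ] [0.6768 0.142  0.062 ] [0.5663 0.1177 0.062 ] 0.2262 102.41745853702878
```

Emit:
play_rows([
  [[0.3, 2, 0, 0, 1], [0.3, 4, 0, 0, 2], [0.3, 6, 0, 0, 3], [0.3, 8, 0, 0, 4], [0.3, 8.5, 0, 0, 4], [0.3, 8.5, 0, 0, 4]],
])

```text
t: 6.9
tool_pos: [0.556, 0.2302, 0.0463]
orientation: [-180.0, -0.0, 6.3]
ft_force: [0.2, -0.2, -0.4]
opening: 0.302
```

Run:
```python
from h import *
d=shot('scene',5)
e=shot('side',5)
o=np.hstack([cv2.resize(d['img'][190:290,290:400],(396,360),interpolation=cv2.INTER_CUBIC),cv2.resize(e['img'][230:330,260:370],(396,360),interpolation=cv2.INTER_CUBIC)]); cv2.imwrite('pics/c6.png',o)
```

```text
(no output)
```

View pics/c6.png

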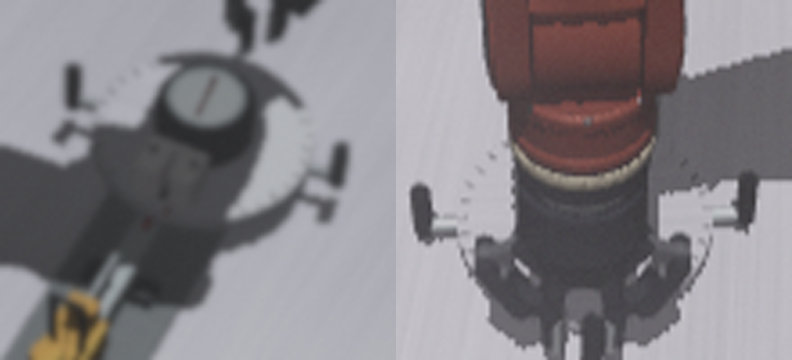

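Emit:
play_rows([
  [[0.3, 0, 0, -10, 0], [0.3, 0, 0, -35, 0], [0.3, 0, 0, -70, 0], [0.3, 0, 0, -105, 0], [0.3, -2, 25, -135, 1], [0.3, -5, 60, -165, 3], [0.3, -8, 100, -190, 4], [0.3, -12, 140, -205, 5], [0.3, -14, 160, -212, 6], [0.3, -15, 169, -213, 6]],
])

```text
t: 8.0
tool_pos: [0.56, 0.0586, 0.2614]
orientation: [180.0, -0.2, 0.2]
ft_force: [-0.2, 0.4, 0.0]
opening: 0.296
```

Run:
```python
from h import *
d=shot('wrist',6); i=d['img']; s=env.read_state(); print(s['tool_pos'],s['orientation'])
g=cv2.cvtColor(i,cv2.COLOR_BGR2GRAY)
cv2.imwrite('pics/c7.png',cv2.resize(i[80:300,260:400],(382*1,600),interpolation=cv2.INTER_CUBIC))
```

```text
[0.55982297 0.05850693 0.26047658] [ 1.79961001e+02 -9.74781297e-02  2.05544642e-01]
```

View pics/wrist6.png

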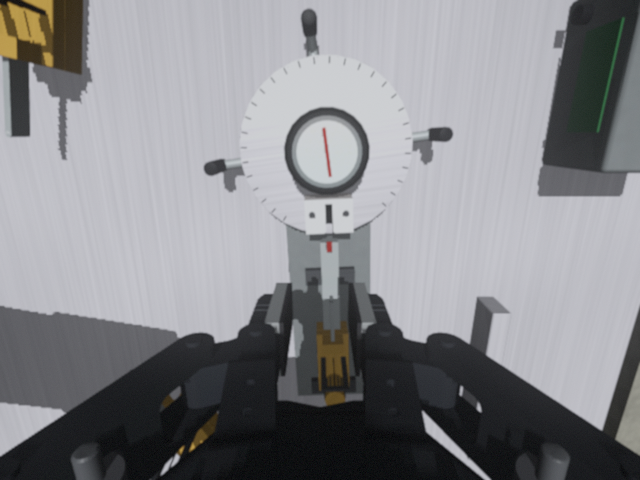

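View pics/c7.png

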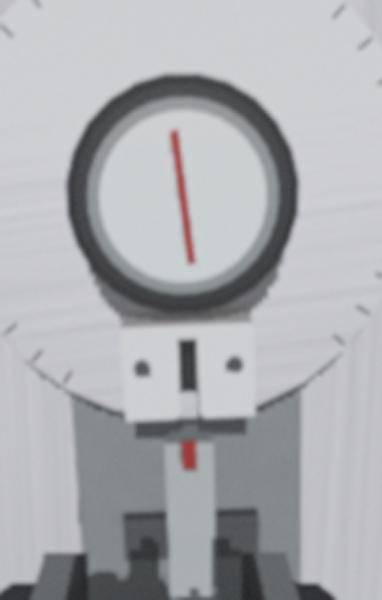

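The slot is now at c7 (188,366), between screws at (142,369) and (235,364). It points down the rail at the tongue (red rail mark at c7 (189,455)). I'll check the residual angle.

Run:
```python
from h import *
d=ld('wrist6.npz'); C=lambda x,y:(260+x/2.727-.3,80+y/2.727-.3)
g=cv2.cvtColor(d['img'],cv2.COLOR_BGR2GRAY)
w=np.zeros_like(g); cv2.circle(w,(328,150),36,255,-1); m=((g>120)&(w>0)).astype(np.uint8)
cs,_=cv2.findContours(m,cv2.RETR_EXTERNAL,cv2.CHAIN_APPROX_NONE); e=cv2.fitEllipse(max(cs,key=cv2.contourArea)); a=ray(d,*e[0],.076); print(e[0],a)
ax=a[:2]
def show(n,p):
    v=p[:2]-ax; print(n,p.round(4),'r',round(np.hypot(*v),4),'az',round(np.degrees(np.arctan2(v[1],v[0]))%360,2))
for n,x,y,z in(('in',188.5,340,.063),('out',191,416,.063),('dots',188.5,366.5,.063),('redmid',189,455,.03),('railL',164.5,450,.03),('railR',214,450,.03),('railL2',168,590,.03),('railR2',213.5,590,.03)): show(n,ray(d,*C(x,y),z))
for n,u,v in(('pegR',447,134),('pegB',309,16),('pegL',211,168)): show(n,ray(d,u,v,.062))
P=pts(d)
for v in range(292,330,5): 
    r=P[v,325:345]; k=r[:,2]>.05; print(v, r[k][:,0].mean().round(4) if k.any() else None, r[k][:,1].mean().round(4) if k.any() else None)
for v in range(190,222,4):
    print(v,(P[v,318:342,2]*1e3).round().astype(int).tolist())
```

```text
(326.927490234375, 150.52198791503906) [0.56742323 0.11749275 0.076     ]
in [0.5701 0.0656 0.063 ] r 0.052 az 272.92
out [0.5713 0.0371 0.063 ] r 0.0805 az 272.77
dots [0.5702 0.0558 0.063 ] r 0.0617 az 272.56
redmid [0.5718 0.011  0.03  ] r 0.1065 az 272.34
railL [0.5617 0.0132 0.03  ] r 0.1045 az 266.86
railR [0.582  0.0132 0.03  ] r 0.1053 az 277.96
railL2 [ 0.5635 -0.0501  0.03  ] r 0.1676 az 268.64
railR2 [ 0.583 -0.05   0.03 ] r 0.1682 az 275.31
pegR [0.6793 0.1322 0.062 ] r 0.1128 az 7.49
pegB [0.5515 0.2276 0.062 ] r 0.1113 az 98.25
pegL [0.4572 0.1003 0.062 ] r 0.1116 az 188.88
292 None None
297 None None
302 0.5734 -0.0451
307 0.574 -0.0511
312 0.5741 -0.0569
317 0.5747 -0.0636
322 0.5748 -0.0695
327 0.5749 -0.0761
190 [73, 75, 72, 73, 72, 73, 73, 74, 73, 72, 72, 72, 73, 73, 72, 74, 74, 72, 71, 72, 71, 70, 71, 68]
194 [33, 31, 33, 66, 67, 67, 67, 67, 67, 67, 66, 67, 67, 67, 38, 37, 37, 36, 37, 37, 36, 37, 37, 38]
198 [55, 56, 56, 57, 56, 57, 56, 58, 57, 58, 58, 58, 58, 59, 60, 59, 60, 59, 61, 61, 60, 61, 62, 61]
202 [62, 62, 63, 62, 61, 61, 61, 62, 61, 60, 62, 62, 62, 61, 62, 61, 61, 61, 62, 62, 61, 62, 62, 60]
206 [63, 62, 62, 62, 63, 62, 62, 31, 30, 29, 30, 30, 30, 45, 62, 61, 60, 61, 62, 62, 63, 61, 62, 63]
210 [63, 61, 63, 62, 62, 62, 62, 31, 30, 29, 31, 30, 31, 40, 62, 63, 60, 61, 63, 62, 61, 395, 61, 62]
214 [62, 62, 62, 62, 62, 61, 61, 29, 30, 29, 31, 30, 30, 36, 62, 62, 62, 62, 61, 61, 61, 62, 61, 63]
218 [62, 62, 62, 61, 62, 61, 62, 29, 30, 30, 31, 29, 31, 29, 61, 62, 62, 62, 63, 62, 62, 62, 62, 61]
```

The slot is at 272.75° against the rail's 272.35°, about 0.6 mm off at the mouth, which is within the lead-in. Next I'll check heights behind the stop before going down there.

Run:
```python
from h import *
for n in('scene0.npz','side0.npz'):
    d=ld(n); P=pts(d).reshape(-1,3); k=(abs(P[:,0]-.58)<.06)&(P[:,1]<-.1)&(P[:,1]>-.26); P=P[k]
    for y in np.arange(-.25,-.1,.01):
        q=P[(P[:,1]>=y)&(P[:,1]<y+.01)]; 
        if len(q): 
            j=q[q[:,2]>.024]; print(n,round(y,3),'maxz',q[:,2].max().round(3),'x of high',(j[:,0].min().round(3),j[:,0].max().round(3)) if len(j) else None)
```

```text
scene0.npz -0.25 maxz 0.01 x of high None
scene0.npz -0.24 maxz 0.007 x of high None
scene0.npz -0.23 maxz 0.006 x of high None
scene0.npz -0.22 maxz 0.037 x of high (np.float64(0.572), np.float64(0.591))
scene0.npz -0.21 maxz 0.035 x of high (np.float64(0.57), np.float64(0.592))
scene0.npz -0.2 maxz 0.037 x of high (np.float64(0.57), np.float64(0.591))
scene0.npz -0.19 maxz 0.036 x of high (np.float64(0.568), np.float64(0.589))
scene0.npz -0.18 maxz 0.077 x of high (np.float64(0.56), np.float64(0.598))
scene0.npz -0.17 maxz 0.082 x of high (np.float64(0.562), np.float64(0.598))
scene0.npz -0.16 maxz 0.081 x of high (np.float64(0.558), np.float64(0.598))
scene0.npz -0.15 maxz 0.076 x of high (np.float64(0.571), np.float64(0.597))
scene0.npz -0.14 maxz 0.046 x of high (np.float64(0.573), np.float64(0.597))
scene0.npz -0.13 maxz 0.102 x of high (np.float64(0.556), np.float64(0.596))
scene0.npz -0.12 maxz 0.048 x of high (np.float64(0.564), np.float64(0.596))
scene0.npz -0.11 maxz 0.07 x of high (np.float64(0.558), np.float64(0.595))
side0.npz -0.25 maxz 0.007 x of high None
side0.npz -0.24 maxz 0.006 x of high None
side0.npz -0.23 maxz 0.007 x of high None
side0.npz -0.22 maxz 0.008 x of high None
side0.npz -0.21 maxz 0.013 x of high None
side0.npz -0.2 maxz 0.017 x of high None
side0.npz -0.19 maxz 0.018 x of high None
side0.npz -0.18 maxz 0.072 x of high (np.float64(0.561), np.float64(0.58))
side0.npz -0.17 maxz 0.078 x of high (np.float64(0.56), np.float64(0.59))
side0.npz -0.16 maxz 0.077 x of high (np.float64(0.56), np.float64(0.59))
side0.npz -0.15 maxz 0.073 x of high (np.float64(0.562), np.float64(0.598))
side0.npz -0.14 maxz 0.045 x of high (np.float64(0.561), np.float64(0.596))
side0.npz -0.13 maxz 0.101 x of high (np.float64(0.56), np.float64(0.595))
side0.npz -0.12 maxz 0.047 x of high (np.float64(0.559), np.float64(0.594))
side0.npz -0.11 maxz 0.067 x of high (np.float64(0.558), np.float64(0.595))
```

Emit:
play_rows([
  [[0, 1, 12, 0, -2], [0, 3, 40, 10, -2], [0, 6, 80, 25, -2], [0, 9, 120, 40, -2], [0, 11, 160, 50, -2], [0, 14, 200, 60, -2], [0, 16, 235, 60, -2], [0, 18, 260, 60, -2], [0, 18, 271, 62, -2], [0, 18, 273.5, 65, -2]],
])

```text
t: 9.05
tool_pos: [0.579, -0.2127, 0.1937]
orientation: [-180.0, 0.0, 2.3]
ft_force: [0.3, 0.5, -0.4]
opening: 0.001
```

Run:
```python
from h import *
d=shot('wrist',7); s=env.read_state(); print(s['tool_pos'],s['orientation'],s['opening'])
```

```text
[ 0.57874202 -0.21212056  0.19313167] [-1.79943698e+02  5.96770632e-02  2.32552161e+00] 4.378628791925098e-05
```

View pics/wrist7.png

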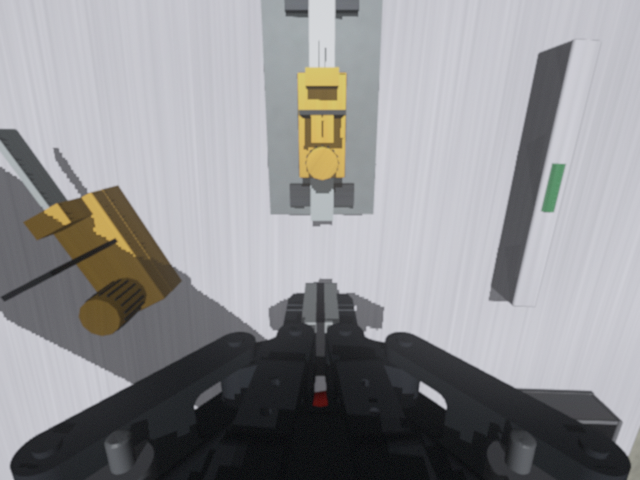

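Run:
```python
from h import *
d=ld('wrist7.npz'); print(ray(d,322,163,.074)); P=pts(d)
for (v,u) in((163,322),(170,322),(176,322),(179,322),(240,160),(313,100),(270,60),(290,172),(300,320),(288,320)): print(v,u,P[v,u].round(4))
```

```text
[ 0.57906038 -0.15953365  0.074     ]
163 322 [ 0.5791 -0.1596  0.0729]
170 322 [ 0.5793 -0.1647  0.0724]
176 322 [ 0.5795 -0.1689  0.0735]
179 322 [ 0.5795 -0.171   0.0742]
240 160 [ 0.4201 -0.248  -0.0021]
313 100 [ 0.4078 -0.2827  0.0837]
270 60 [ 0.4024 -0.2361  0.1086]
290 172 [ 0.4386 -0.2909  0.0219]
300 320 [ 0.5795 -0.202   0.2051]
288 320 [ 0.5795 -0.2021  0.194 ]
```

Stop at (322,163), i.e. (0.579, -0.160), rear face at y -0.171. The jaws are in line with it laterally and 30 mm behind, so I'll go down.

Emit:
play_rows([
  [[0, 0, 0, 15, 0], [0, 0, 0, 45, 0], [0, 0, 0, 80, 0], [0, 0, 0, 110, 0], [0, 0, 0, 128, 0], [0, 0, 0, 136, 0], [0, 0, 0, 139, 0], [0, 0, 0, 139, 0]],
])

```text
t: 9.9
tool_pos: [0.5791, -0.2124, 0.0557]
orientation: [180.0, -0.0, 2.3]
ft_force: [-0.2, -0.1, 0.2]
opening: 0.0
```

Emit:
play_rows([
  [[0, 0, -6, 1, 0], [0, 0, -13, 1, 0], [0, 0, -19, 1, 0], [0, 0, -24, 1, 0], [0, 0, -27, 1, 0], [0, 0, -30, 1, 0], [0, 0, -33, 1, 0], [0, 0, -36, 1, 0], [0, 0, -39, 1, 0], [0, 0, -42, 1, 0]],
])

```text
t: 10.9
tool_pos: [0.5773, -0.1709, 0.0544]
orientation: [180.0, -0.0, 2.3]
ft_force: [-0.2, -2.0, 0.5]
opening: 0.001
```

Run:
```python
from h import *
d=shot('side',8); cv2.imwrite('pics/c8.png',cv2.resize(d['img'][180:310,255:375],(554,600),interpolation=cv2.INTER_CUBIC)); s=env.read_state(); print(s['tool_pos'],s['ft_force'])
```

```text
[ 0.57719531 -0.1704466   0.05436103] [ 0.26579629 -0.67308547 -0.04154814]
```

View pics/c8.png

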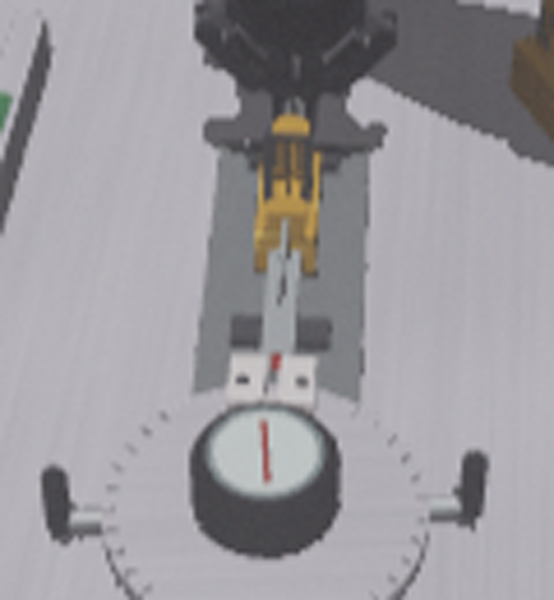

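The side view shows the fingers behind the stop at c8 (290,110) and the slide moving level at about 2 N, with the slot in line at (270,375). I'll keep pushing towards the mouth.

Emit:
play_rows([
  [[0, 0, -3, 0, 0], [0, 0, -8, 0, 0], [0, 0, -14, 0, 0], [0, 0, -20, 0, 0], [0, 0, -26, 0, 0], [0, 0, -32, 0, 0], [0, 0, -38, 0, 0], [0, 0, -44, 0, 0], [0, 0, -49, 0, 0], [0, 0, -52, 0, 0]],
])

```text
t: 11.95
tool_pos: [0.5751, -0.1184, 0.0544]
orientation: [180.0, -0.0, 2.3]
ft_force: [-0.2, -2.1, 2.2]
opening: 0.0
```

Run:
```python
from h import *
d=shot('side',9); cv2.imwrite('pics/c9.png',cv2.resize(d['img'][180:310,255:375],(554,600),interpolation=cv2.INTER_CUBIC)); s=env.read_state(); print(s['tool_pos'],s['ft_force'])
```

```text
[ 0.57503958 -0.11813089  0.0542543 ] [ 0.52382173 -0.01987609  0.26621431]
```

View pics/c9.png

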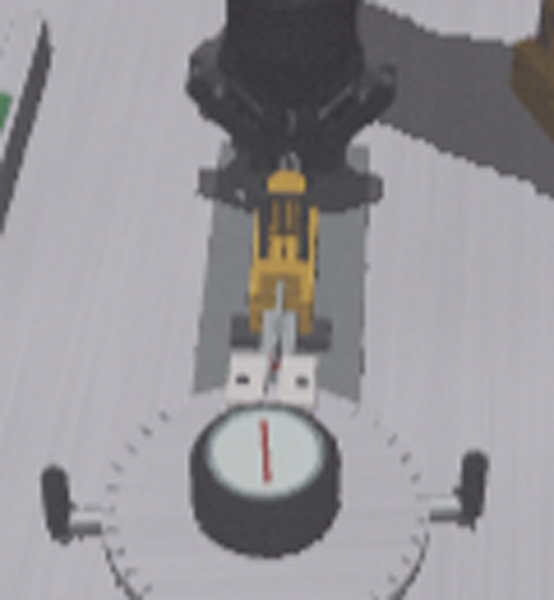

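The tongue is just short of the mouth and in line with it, at c9 (278,345). From here I'll go slower.

Emit:
play_rows([
  [[0, 0, -3, 0, 0], [0, 0, -6, 0, 0], [0, 0, -9, 0, 0], [0, 0, -12, 0, 0], [0, 0, -15, 0, 0], [0, 0, -18, 0, 0], [0, 0, -21, 0, 0], [0, 0, -24, 0, 0], [0, 0, -26, 0, 0], [0, 0, -28, 0, 0]],
])

```text
t: 13.0
tool_pos: [0.5739, -0.0908, 0.0542]
orientation: [180.0, 0.0, 2.3]
ft_force: [0.6, -1.0, 0.1]
opening: -0.002
```

Run:
```python
from h import *
d=shot('side',10); cv2.imwrite('pics/c10.png',cv2.resize(d['img'][180:310,255:375],(554,600),interpolation=cv2.INTER_CUBIC)); s=env.read_state(); print(s['tool_pos'],s['ft_force'])
```

```text
[ 0.57390533 -0.09053215  0.05424552] [ 0.38059836 -0.35598407 -0.21245539]
```

View pics/c10.png

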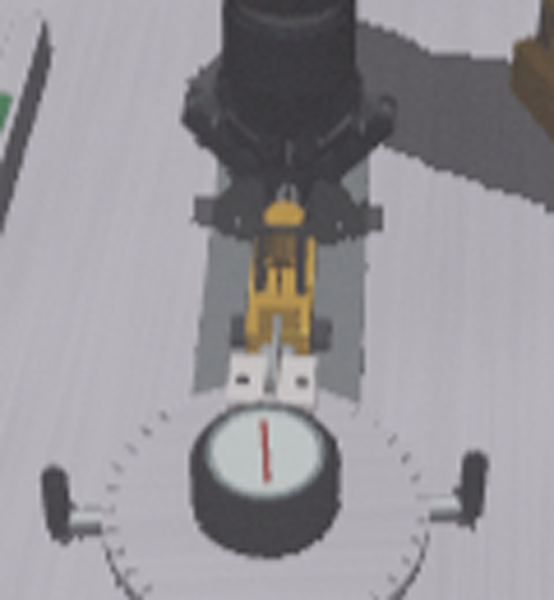

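The tongue is in the slot and the force is still low. Next, the last 20 mm, in small steps.

Emit:
play_rows([
  [[0, 0, -2, 0, 0], [0, 0, -4, 0, 0], [0, 0, -6, 0, 0], [0, 0, -8, 0, 0], [0, 0, -10, 0, 0], [0, 0, -12, 0, 0], [0, 0, -13.5, 0, 0], [0, 0, -15, 0, 0], [0, 0, -16, 0, 0], [0, 0, -17, 0, 0]],
])

```text
t: 14.05
tool_pos: [0.5733, -0.0739, 0.0543]
orientation: [180.0, 0.0, 2.3]
ft_force: [0.3, -1.4, -0.7]
opening: -0.004
```

Emit:
play_rows([
  [[0, 0, -0.5, 0, 0], [0, 0, -1, 0, 0], [0, 0, -1.5, 0, 0], [0, 0, -2, 0, 0]],
])

```text
t: 14.45
tool_pos: [0.5732, -0.0722, 0.0543]
orientation: [180.0, -0.0, 2.3]
ft_force: [0.7, -3.6, -1.0]
opening: -0.0
```

Emit:
play_rows([
  [[0, 0, -0.3, 0, 0], [0, 0, -0.6, 0, 0], [0, 0, -1, 0, 0]],
])

```text
t: 14.75
tool_pos: [0.5734, -0.0719, 0.0545]
orientation: [179.9, -0.0, 2.3]
ft_force: [0.0, -8.5, -0.9]
opening: 0.0
```

The force rose to 8.5 N with the tool stopped, just where the bottomed position was expected. I'll back off and look.

Emit:
play_rows([
  [[0, 0, 2, 0, 0], [0, 0, 10, 0, 0], [0, 0, 20, 0, 0], [0, 0, 30, -5, 0], [0, 0, 33, -40, 0], [0, 0, 33, -85, 0], [0, 0, 33, -130, 0], [0, 0, 30, -160, 0], [0, 0, 10, -190, 0], [0, 0, -20, -205, 0]],
])

```text
t: 15.75
tool_pos: [0.5732, -0.0525, 0.2628]
orientation: [179.9, -0.2, 2.1]
ft_force: [0.3, -0.1, -0.6]
opening: 0.0
```

Emit:
play_rows([
  [[0, 0, -15, 0, 0], [0, 0, -35, 0, 0], [0, 0, -60, 0, 0], [0, 0, -75, 0, 0], [0, 0, -85, 0, 0], [0, 0, -85, 0, 0]],
])

```text
t: 16.35
tool_pos: [0.5688, 0.0345, 0.2588]
orientation: [-180.0, 0.0, 2.4]
ft_force: [1.3, -0.4, 0.0]
opening: -0.001
```

Run:
```python
from h import *
d=shot('wrist',11); e=shot('side',11); s=env.read_state(); print(s['tool_pos'],s['ft_force'],s['t'])
cv2.imwrite('pics/c11.png',cv2.resize(e['img'][180:310,255:375],(554,600),interpolation=cv2.INTER_CUBIC))
```

```text
[0.56899154 0.03338957 0.25900141] [-0.18914722  0.38577854  0.49962611] 16.45
```

View pics/wrist11.png

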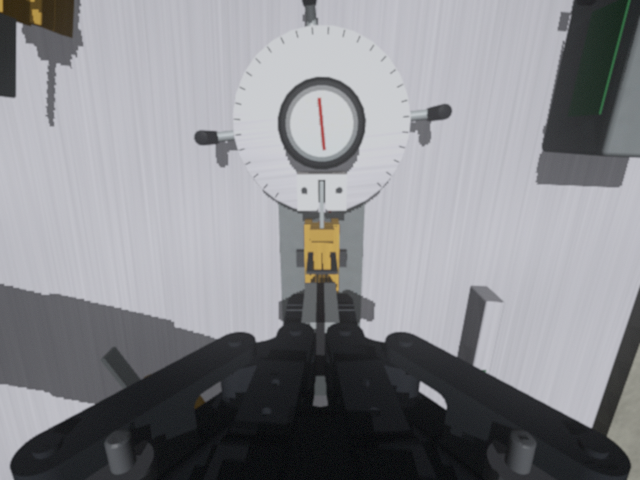

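View pics/c11.png

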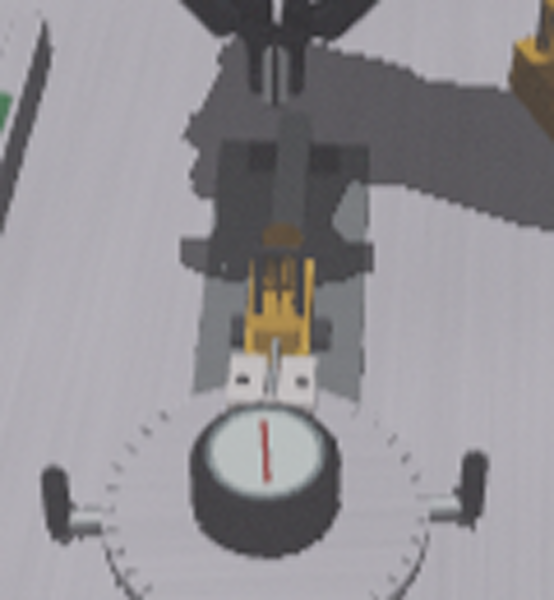

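Run:
```python
from h import *
d=ld('wrist11.npz'); i=d['img']
g=cv2.cvtColor(i,cv2.COLOR_BGR2GRAY)
w=np.zeros_like(g); cv2.circle(w,(322,122),36,255,-1); m=((g>120)&(w>0)).astype(np.uint8)
cs,_=cv2.findContours(m,cv2.RETR_EXTERNAL,cv2.CHAIN_APPROX_NONE); e=cv2.fitEllipse(max(cs,key=cv2.contourArea)); a=ray(d,*e[0],.076); print(a)
cv2.imwrite('pics/c12.png',cv2.resize(i[165:300,285:360],(333,600),interpolation=cv2.INTER_CUBIC))
P=pts(d)
for v in range(172,232,3): print(v,(P[v,316:330,2]*1e3).round().astype(int).tolist(),P[v,322,:2].round(4))
print(ray(d,321,180,.056), ray(d,321,184,.056),[ (np.degrees(np.arctan2(*(b-c)[1::-1]))) for b,c in[(ray(d,441,112,.062),ray(d,202,138,.062))]])
```

```text
[0.56776187 0.1177931  0.076     ]
172 [40, 41, 40, 42, 42, 43, 41, 392, 42, 41, 41, 42, 41, 42] [0.5701 0.071 ]
175 [62, 61, 62, 63, 61, 63, 62, 62, 62, 60, 60, 61, 61, 61] [0.57   0.0704]
178 [63, 60, 62, 61, 62, 62, 62, 63, 61, 61, 62, 61, 62, 62] [0.5701 0.0676]
181 [62, 61, 31, 54, 55, 56, 56, 30, 30, 62, 62, 61, 62, 62] [0.5703 0.0639]
184 [63, 62, 31, 55, 55, 54, 54, 30, 31, 62, 62, 61, 61, 63] [0.5705 0.0606]
187 [62, 60, 31, 54, 53, 54, 55, 31, 30, 60, 61, 62, 61, 63] [0.5706 0.0578]
190 [63, 61, 31, 56, 53, 55, 55, 29, 30, 63, 61, 61, 62, 63] [0.5707 0.055 ]
193 [62, 62, 30, 55, 54, 53, 56, 29, 30, 62, 61, 62, 61, 63] [0.5708 0.0521]
196 [62, 63, 29, 56, 55, 54, 54, 31, 30, 61, 61, 61, 61, 62] [0.571  0.0489]
199 [63, 61, 29, 54, 55, 55, 55, 32, 31, 62, 62, 61, 61, 63] [0.5711 0.0459]
202 [62, 62, 30, 54, 56, 55, 55, 30, 31, 62, 62, 61, 61, 63] [0.5712 0.0429]
205 [60, 61, 28, 55, 55, 55, 55, 29, 27, 62, 63, 60, 61, 61] [0.5714 0.04  ]
208 [62, 61, 28, 54, 54, 54, 53, 27, 29, 63, 62, 62, 62, 61] [0.5715 0.0366]
211 [29, 29, 30, 55, 53, 53, 55, 29, 30, 28, 29, 30, 30, 30] [0.5716 0.0338]
214 [2, 4, 3, 54, 55, 55, 54, 3, 3, 2, 4, 3, 2, 3] [0.5718 0.0306]
217 [5, 7, 6, 54, 54, 56, 54, 6, 5, 6, 6, 6, 6, 5] [0.5719 0.0275]
220 [21, 21, 20, 54, 55, 56, 54, 19, 20, 21, 20, 21, 19, 21] [0.5721 0.0243]
223 [35, 34, 36, 54, 55, 55, 55, 34, 36, 33, 33, 34, 34, 35] [0.5722 0.0215]
226 [47, 49, 47, 55, 53, 55, 56, 46, 47, 47, 47, 47, 46, 47] [0.5723 0.0185]
229 [58, 59, 60, 58, 60, 60, 58, 59, 59, 59, 60, 61, 60, 59] [0.5724 0.016 ]
[0.56929127 0.06483082 0.056     ] [0.5694589 0.0609428 0.056    ] [np.float64(8.322370774685403)]
```

View pics/c12.png

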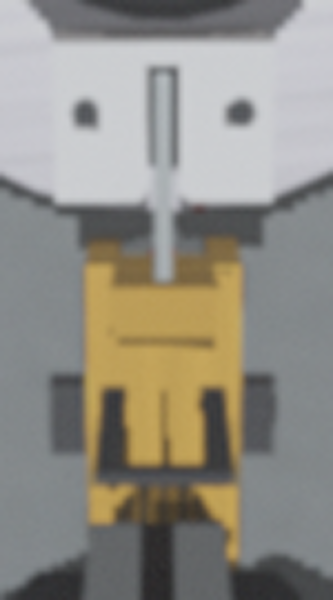

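The tongue fills the slot right up to its back edge (c12 (163,72)), the slide is level and the arm is clear, so I'm handing in.

Run:
```python
from h import *
a=ld('side0.npz'); d=shot('side',12); s=shot('scene',12); b=ld('scene0.npz')
# bystander check: red blobs centroids
for n,p,q in(('side',a,d),('scene',b,s)):
    for im in(p['img'],q['img']):
        h=cv2.cvtColor(im,cv2.COLOR_BGR2HSV); m=((h[...,0]<6)|(h[...,0]>174))&(h[...,1]>190)&(h[...,2]>90); k,_,st,c=cv2.connectedComponentsWithStats(m.astype(np.uint8)); print(n,[c[i].round(1).tolist() for i in range(1,k) if st[i,4]>60])
print(env.read_state()['ft_force']); print(env.hand_in())
```

```text
side []
side []
scene [[228.0, 377.9], [205.2, 416.2]]
scene [[228.4, 378.0], [205.2, 416.2]]
[-0.56687559  0.48950985  0.13039799]
the job is handed in; nothing more can be done
None
```

The tongue is in the slot and appears fully home, and I handed the job in at about 16.5 s of the 72 s allowed. The hand-in reported no verdict.

- **Table:** I turned it clockwise about 57° with the jaws around the rear peg. The wrist camera had shown the head clamped about 0.12 rad off its mark, so I turned to the real slot rather than the nominal place. The slot ended within 0.4° of the rail line, so no feeling about was needed.
- **Slide:** I pushed it by the knurled stop, with readings of about 1–4 N until it bottomed. The force then rose to 8.5 N, at the position where I expected the slot's back wall.

**Last checks:**
- **Depth:** from the final tool position, the tip is about 51 mm from the axis (limit 53.5 mm). The last wrist picture shows the tongue reaching the slot's back edge.
- **Angle:** the turntable is at about 0.10 rad (limit 0.21 rad).
- **Slide and arm:** the slide looks level, and the arm was well clear.
- **Bystanders:** in the scene picture both magnets were unmoved to within half a pixel. The same check in the side picture found nothing to compare. I did not measure the bucket, level or driver at the end, but the arm went nowhere near them.
- **Camera disagreement:** the cameras disagreed by 1–2 mm on the axis position, which was small enough not to matter.

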